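# Close the cool chest: break the lid stay and lower the lid

## Robot

A 6-joint arm with a two-finger parallel gripper is mounted at the origin on a cart in front of the work surface, level with it; the furniture and walls round the work are solid. World frame = base frame: x ahead of the robot, y to its left, z up, the work surface at z = 0. Lengths are in m, angles in rad, forces in N, time in s.
With the tool pointing down it reaches from about 0.3 to 1 m from the base axis. Payload 5.1 kg.
Tool frame: the origin (TCP) lies midway between the tips of the shut fingers; the grasp point (between the pads) lies 19 mm behind it; y points along the fingers, x is the direction in which the jaws open and shut, and the axes are right-handed (so a half turn about y gives the same grasp; the last joint's range is limited). The gripper opens to 95 mm and grips with 3 to 60 N. Pads are 20 mm wide; open, the fingers measure 119 mm over their backs; the gripper's body (75 mm by 180 mm) begins 59 mm behind the grasp point.
Start: joints at [-1.19, 0.124, 1.65, -0, 1.367, -0.083], TCP at [0.291, -0.581, 0.215] pointing down, gripper open.
Joint ranges: [-2.61, 2.61], [-1.02, 2.33], [0.03, 2.71], [-1.35, 4.49], [0.32, 2.68], [-2.91, 2.91]. Speed limits (rad/s): [2.57, 2.57, 3.14, 3.14, 3.14, 3.14].

## Interface

Orientations are given as a rotation vector (axis times angle).
In Python, from bench import sensors, imaging, manip, spotter gives the robot as it stands.
- The arm moves only by the tool play_rows, never from a script. Its argument "deltas" is a list of rows, each a list of 3 entries, a list of its own where there are three numbers: the shift along the world's x, y, z in m, then the turn, a rotation vector about the world's x, y, z in degrees, then the opening, from -1 (shut) to 1 (fully open). A call has 1 to 12 rows; each row shifts and turns the commanded pose from where the row before left it; what a row does not reach is not made up. A row lasts 1/10 s, in which the tool goes at most 50 mm and 8.59 degrees, less where a joint would pass 70% of its speed; a pose out of reach is approached as far as the arm can. A call with a gripper value outside its range is refused whole. The fingers move at their own pace and stop on an object; the grip force is fixed at half the most. Time passes only in rows, so rows that do not move let the fingers close. It gives the time, the measured TCP pose, the force and the opening at its end, in the units of the state.
- sensors.sense(): the state, without advancing time (a new reading comes with each control period).
- imaging.capture(name): name is "side" or "top" or "wrist"; returns a dict with "color" (480x640x3 uint8, red, green, blue), "fx", "fy", "cx", "cy" (pixels), "R" (3x3) and "t" (3): a world point X has camera coordinates R X + t. Camera axes: x right, y down, z forward; pixel columns grow to the right and rows downward; lengths in m; the calibration is good to about 2 mm. A picture is of the moment at which its call begins. There is no depth.
- manip.sign_off(): hands the job in, once; it reports no verdict.
Trained networks look in a picture, given as the dict that the camera call returned (one of the last four; its "shot" number tells which), for a name from the list of things; names that differ only in an ending like _2 or _b are one class to them, and where a whole thing is asked for, a point or a joint stands for the part that bears it (a point fixed in the world has none). Each returns a list of dicts, best first, with "score" (0 to 1); they miss things now and then, are a little off and sometimes report something else, mostly with a low value. They report only what shows in the picture. A call takes as long as a camera call.
- spotter.search_frame(thing, picture): "box" ([left, top, right, bottom] in pixels, round what is visible of it).
- spotter.silhouettes(thing, picture): "region" (480x640 bool, what is visible of it) and "box" ([left, top, right, bottom] in pixels, round what is visible of it).
The state is a dict: "time_s": time; "q": joint angles; "qvel": joint speeds; "tau": joint torques, N m; "tcp_pos": TCP position; "orientation": TCP orientation; "wrist_force": force on the tool from outside, world axes, zero at the start; "wrist_torque": the same for the moment, N m; "width": finger opening in m.
Only numpy, scipy, OpenCV 4.12 (cv2) and the standard library are available. Lean on these libraries where they do the work, as an engineer would, in place of code of your own. Each camera call takes 0.05 s, during which the arm holds its last target.

## Task

The insulated cool chest on the bench has been left open and its cold block is warming up: its lid is propped by the folding stay on the chest's right side. Push the stay's knee back toward the lid hinge until it breaks, then take the lid by its handle and lower it gently, without letting it drop, until it is fully shut, and let go. Leave the beaker, the tube rack and the timer standing where they are.

Things in the scene. Friction and masses are not known exactly. Their poses are not given: they have to be found in the camera images.
- chest: White insulated steel chest, fixed to the bench: 170 mm deep (its x), 240 mm wide (its y), rim 104 mm high, a black ridged block inside. Origin: centre of its underside; x points from its front (facing the robot, turned up to 0.3 rad) to its hinge side, z up. The stay is on its right (-y) side.
- lid_hinge (a point): Middle of the lid's hinge axis at the chest's rear rim: 88 mm behind the chest's centre (+x), 104 mm above the bench. The axis runs along the chest's y. At lid angle a the handle bar lies from it, in the chest's frame, at x = -0.218 cos a + 0.013 sin a, z = 0.218 sin a + 0.013 cos a (m).
- lid (a joint): Lid angle, rad: 0 fully shut (level), 1.40 propped open. White slab 24 mm thick, 178 mm hinge to front, 246 mm wide, 0.64 to 0.86 kg, a 10 mm liner plug below. While the stay is locked the lid cannot be pushed down. Once it is broken, friction in the stay holds the lid if steeper than about 1.05 rad; from 1.0 to 0.8 rad down it falls unless held.
- lid_handle (a point): Middle of the round steel bar (10 mm thick, straight over 96 mm) of the bow handle on the lid's front edge, parallel to the hinge axis, 218 mm from it, 42 mm off the lid's front face so that a finger fits behind it. About 320 mm above the bench when open, 117 mm when shut. A gripper pointing down and closing across the bar can follow it all the way: the bar turns in the pads.
- knee_knob (a point): Centre of the black ribbed knob at the stay's knee: 20 mm diameter, 30 mm long along the chest's y, 148 mm right of the chest's middle. Locked, it stands 70 mm in front of the hinge axis and 49 mm above it. Push it back and down (45 degrees, toward the hinge axis): it gives at 5 to 10 N, is past straight after 11 mm, and after 40 mm the lid is down to about 1.2 rad.
- stay_pivot (a point): Lower pivot of the stay on the chest's right side, fixed to the chest, 118 mm in front of the hinge axis and 24 mm below it. The stay is two flat steel links of 87 mm (14 mm wide, 3 mm thick) between knob and chest: the knob swings on an 87 mm circle about this pivot; the upper one ends on the lid's side, 108 mm from the hinge. The lid comes down beside the knob, so lean the gripper back.
- knee (a joint): Bend of the stay's knee, rad: -0.24 locked (a little past straight, against its stop), 0 straight, positive broken, folded toward the hinge; 0.89 with the lid at 1.2 rad, 2.71 with the lid shut.
- glass_beaker: Beaker, 56 mm wide, 69 mm high, standing loose to the right of the stay; bystander. Origin: centre of its underside.
- rack: Tube rack, 62 x 105 x 42 mm, loose to the left of the chest; bystander. Origin: centre of its underside.
- timer: Timer, 72 x 62 x 18 mm, loose, in front of the chest to the right; bystander. Origin: centre of its underside.

How it is judged:
On the way:
1. the stay is broken at its knee while the lid is still well up (value of joint knee above 0.3 rad and value of joint lid above 0.5 rad), for 0.1 s.
At the end, for the whole second after the job is handed in: The lid lies fully shut (lid angle under 0.03 rad) and at rest, and the beaker, the tube rack and the timer still stand (tilt under 0.3 rad) within 30 mm of where they were (value of joint lid below 0.03 rad and velocity of joint lid between -0.05 and 0.05 rad/s and distance of each of glass_beaker, rack, timer from where it was at the start of the episode below 0.03 m and angle between each of glass_beaker, rack, timer's own z axis and vertical below 0.3 rad); the robot touches nothing.
It fails at once if the lid drops: it turns shut faster than 2 rad/s in the lower half of its way (lid angle under 0.7 rad) (value of joint lid below 0.7 rad and velocity of joint lid below -2 rad/s).
It fails at once if the beaker is knocked over (angle between glass_beaker's own z axis and vertical above 0.6 rad).
It also fails if it takes over 45 s, if anything falls off the work surface, if the arm or the gripper's body presses on something with over 40 N, if the wrist force passes 120 N, or if a joint passes its speed limit or range.

## Working session

There is one attempt and no reset: what is moved stays moved. The work goes in short steps, Python scripts to look and compute and a tool call to move; the robot and the scene stay as the last step left them, time stands still between calls to the robot, and variables do not carry over. Pictures are saved under pics/ and viewed, and the job is handed in when it is done.

Besides the shell and the picture viewer there is one more tool, called after "Call:" by a JSON object that holds its "fn" and its "kwargs". play_rows: Moves the arm, as the interface text tells. Its arguments: {"type":"object","properties":{"deltas":{"type":"array"}},"required":["deltas"]}

```bash
mkdir -p pics && ls && python3 - <<'E'
from bench import sensors, imaging, manip, spotter
import cv2, numpy as np
s=sensors.sense(); print({k:np.round(v,3).tolist() for k,v in s.items()})
for n in ["side","top","wrist"]:
    p=imaging.capture(n); cv2.imwrite(f"pics/a_{n}.png",p["color"][:,:,::-1])
    print(n,p["fx"],p["cx"],p["cy"],np.round(p["R"],3).tolist(),np.round(p["t"],3).tolist())
    for th in ["knee_knob","lid_handle","chest","glass_beaker","rack","timer"]:
        r=spotter.search_frame(th,p)
        print(th,[(np.round(d["box"]).tolist(),round(d["score"],2)) for d in r[:2]])
E
```

```text
pics
{'time_s': 0.0, 'q': [-1.19, 0.124, 1.652, -0.0, 1.367, -0.083], 'qvel': [-0.001, -0.0, 0.0, -0.0, 0.001, 0.001], 'tau': [-0.003, -41.761, -35.993, 0.077, 0.049, -0.0], 'tcp_pos': [0.291, -0.581, 0.213], 'orientation': [-1.392, 0.862, -0.86], 'wrist_force': [0.122, 0.307, 0.23], 'wrist_torque': [0.012, -0.027, -0.009], 'width': 0.095}
side 489.7479997597509 315.6392793521029 245.3661476660928 [[-0.999, -0.034, 0.006], [-0.024, 0.543, -0.84], [0.025, -0.839, -0.543]] [0.537, 0.164, 1.152]
knee_knob [([276.0, 232.0, 306.0, 264.0], 0.49), ([249.0, 196.0, 281.0, 339.0], 0.26)]
lid_handle [([245.0, 196.0, 280.0, 340.0], 0.55)]
chest [([251.0, 196.0, 355.0, 373.0], 0.96), ([367.0, 248.0, 397.0, 264.0], 0.34)]
glass_beaker [([276.0, 239.0, 292.0, 263.0], 0.84)]
rack [([308.0, 365.0, 350.0, 428.0], 0.77)]
timer [([368.0, 245.0, 396.0, 264.0], 0.74)]
top 582.9751888757403 311.3850899417607 252.29269003057 [[0.014, -1.0, -0.006], [-0.996, -0.014, -0.091], [0.091, 0.007, -0.996]] [0.039, 0.568, 1.45]
knee_knob [([348.0, 194.0, 366.0, 254.0], 0.51)]
lid_handle [([233.0, 192.0, 352.0, 229.0], 0.58)]
chest [([232.0, 194.0, 366.0, 295.0], 0.68)]
glass_beaker [([389.0, 214.0, 415.0, 236.0], 0.97), ([232.0, 196.0, 366.0, 300.0], 0.65)]
rack [([204.0, 260.0, 249.0, 288.0], 0.84)]
timer [([408.0, 317.0, 433.0, 346.0], 0.68)]
wrist 343.60546941957125 319.1314153434172 238.60867264445938 [[0.447, -0.894, -0.0], [-0.862, -0.431, 0.266], [-0.238, -0.119, -0.964]] [-0.65, -0.031, 0.391]
knee_knob []
lid_handle []
chest []
glass_beaker []
rack []
timer [([0.0, 1.0, 59.0, 26.0], 0.95)]
```

```bash
python3 - <<'E'
import cv2
a=cv2.imread("pics/a_side.png"); t=cv2.imread("pics/a_top.png")
cv2.imwrite("pics/a_side_c.png",cv2.resize(a[170:440,210:430],None,fx=2.2,fy=2.2,interpolation=cv2.INTER_CUBIC)[:600])
cv2.imwrite("pics/a_top_c.png",cv2.resize(t[170:360,190:450],None,fx=3,fy=3,interpolation=cv2.INTER_CUBIC)[:600])
E
```

```text
(no output)
```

View pics/a_side_c.png

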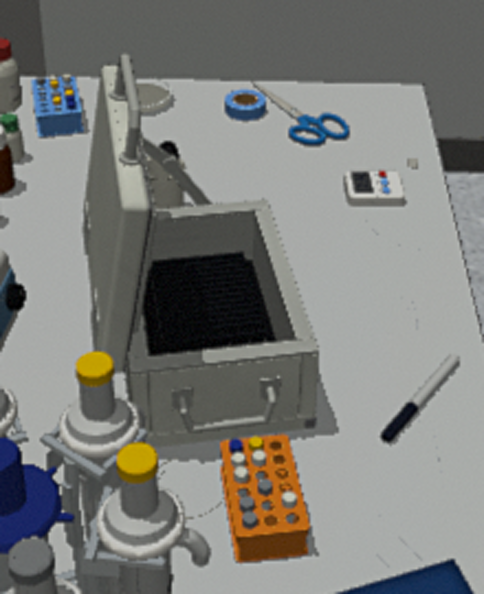

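View pics/a_top_c.png

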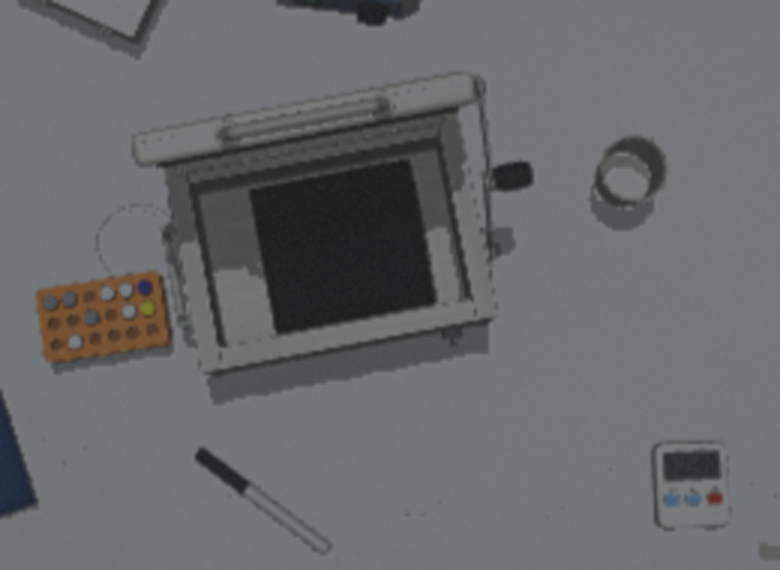

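View pics/a_side.png

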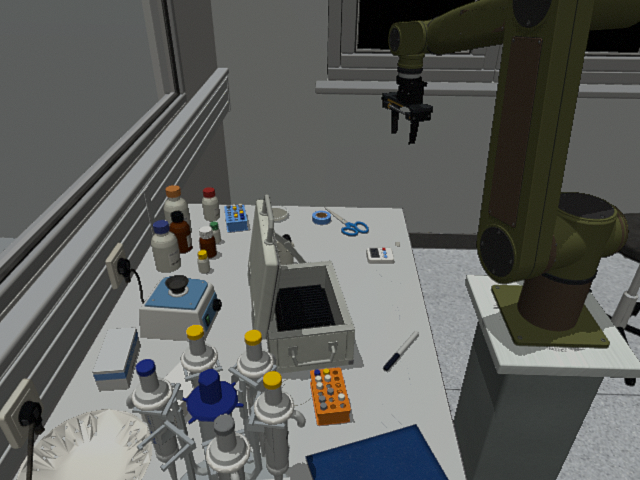

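```bash
cat > h.py <<'E'
from bench import sensors, imaging, manip, spotter
import cv2, numpy as np
from scipy.optimize import least_squares
from scipy.spatial.transform import Rotation as Rn
def proj(p,X):
    c=np.asarray(p["R"])@np.asarray(X)+np.asarray(p["t"]); return np.array([p["fx"]*c[0]/c[2]+p["cx"],p["fy"]*c[1]/c[2]+p["cy"]])
def chest2w(P,X):
    x,y,a=P; c,s=np.cos(a),np.sin(a); return np.array([x+c*X[0]-s*X[1],y+s*X[0]+c*X[1],X[2]])
def handle(a): return np.array([0.088-0.218*np.cos(a)+0.013*np.sin(a),0,0.104+0.218*np.sin(a)+0.013*np.cos(a)])
KN=np.array([0.018,-0.148,0.153])
E
python3 - <<'E'
from h import *
T=imaging.capture("top");S=imaging.capture("side")
tp=lambda u,v:np.array([190+u/3,170+v/3]); sp=lambda u,v:np.array([210+u/2.2,170+v/2.2])
obs=[(T,[-.085,-.12,.104],tp(494,318)),(T,[-.085,.12,.104],tp(207,371)),(T,KN,tp(512,176)),(T,handle(1.4),tp(305,118)),
(S,[-.085,.12,.104],sp(316,352)),(S,[-.085,-.12,.104],sp(268,203)),(S,handle(1.4),sp(130,108))]
f=lambda P:np.concatenate([proj(p,chest2w(P,X))-o for p,X,o in obs])
r=least_squares(f,[0.6,0,0.1],loss="soft_l1",f_scale=1.); print(r.x); print(r.fun.reshape(-1,2).round(2))
P=r.x
print("knob",chest2w(P,KN),"handle",chest2w(P,handle(1.4)),"hinge",chest2w(P,[.088,0,.104]))
for n,b,z in [("beaker",[389,214,415,236],.035),("timer",[408,317,433,346],.009),("rack",[204,260,249,288],.021)]:
    u=((b[0]+b[2])/2,(b[1]+b[3])/2); d=T["R"].T@np.array([(u[0]-T["cx"])/T["fx"],(u[1]-T["cy"])/T["fy"],1]); o=-T["R"].T@T["t"]; print(n,o+d*(z-o[2])/d[2])
R=Rn.from_rotvec(sensors.sense()["orientation"]).as_matrix(); print(R.round(3))
E
```

```text
[0.56426649 0.07515998 0.1903171 ]
[[  0.26   0.38]
 [ -3.13   0.38]
 [ -0.49   0.86]
 [ -0.65   0.25]
 [ -0.07  -1.95]
 [ -0.56  -3.  ]
 [ -1.36 -12.58]]
knob [ 0.60993869 -0.06676271  0.153     ] handle [0.62687331 0.0872211  0.32103761] hinge [0.65067759 0.09180697 0.104     ]
beaker [ 0.6384333  -0.18127507  0.035     ]
timer [ 0.37127363 -0.23188403  0.009     ]
rack [0.50920473 0.26092894 0.021     ]
[[ 0.447  0.     0.894]
 [-0.894  0.     0.447]
 [-0.    -1.     0.   ]]
```

```bash
cat >> h.py <<'E'
def overlay(p,P,a,fn,crop,k):
    im=cv2.resize(np.ascontiguousarray(p["color"][:,:,::-1]),None,fx=k,fy=k,interpolation=cv2.INTER_CUBIC)
    q=lambda X:tuple(int(v) for v in proj(p,chest2w(P,X))*k)
    def ln(A,B,c): cv2.line(im,q(A),q(B),c,1,cv2.LINE_AA)
    for z in (0,.104):
        C=[[-.085,-.12,z],[-.085,.12,z],[.085,.12,z],[.085,-.12,z]]
        for i in range(4): ln(C[i],C[(i+1)%4],(0,0,255))
    h=handle(a); ln(h+[0,-.048,0],h+[0,.048,0],(0,255,0))
    ln(KN+[0,-.015,0],KN+[0,.015,0],(255,0,255)); ln([.088,-.123,.104],[.088,.123,.104],(255,0,0))
    x0,y0,x1,y1=[int(v*k) for v in crop]; cv2.imwrite(fn,im[y0:y1,x0:x1])
E
python3 - <<'E'
from h import *
T=imaging.capture("top");S=imaging.capture("side")
P=[0.56426649,0.07515998,0.1903171]
overlay(T,P,1.4,"pics/ot.png",(210,180,410,310),4)
overlay(S,P,1.4,"pics/os.png",(230,185,370,385),3)
E
```

```text
(no output)
```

View pics/ot.png

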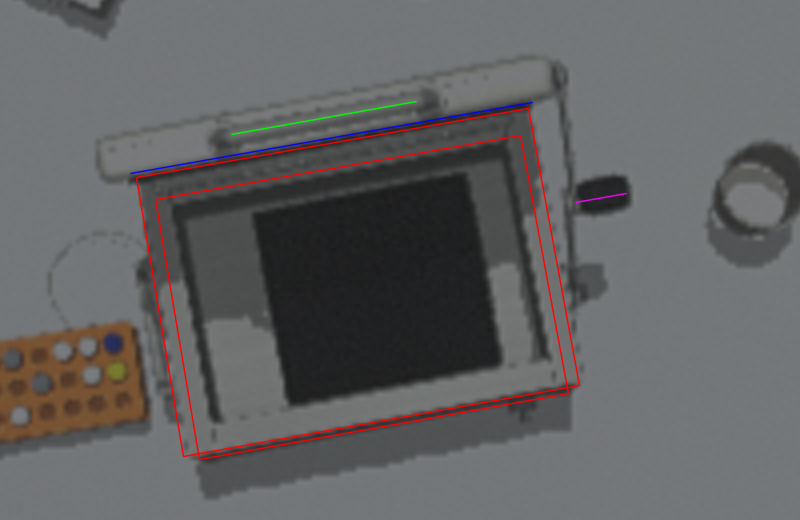

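View pics/os.png

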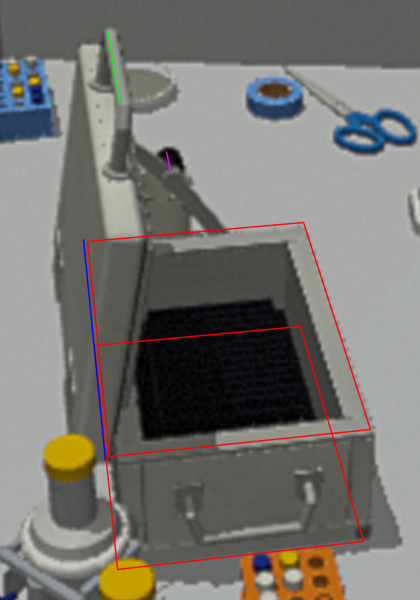

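```bash
python3 - <<'E'
import cv2,numpy as np
t=cv2.imread("pics/a_top.png"); c=cv2.resize(t[185:300,225:372],None,fx=5,fy=5,interpolation=cv2.INTER_CUBIC)
cv2.imwrite("pics/tz.png",np.clip(c.astype(float)*1.9,0,255).astype(np.uint8))
s=cv2.imread("pics/a_side.png"); c=cv2.resize(s[190:380,240:365],None,fx=3.1,fy=3.1,interpolation=cv2.INTER_CUBIC)
cv2.imwrite("pics/sz.png",np.clip(c.astype(float)*1.2,0,255).astype(np.uint8))
E
```

```text
(no output)
```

View pics/tz.png

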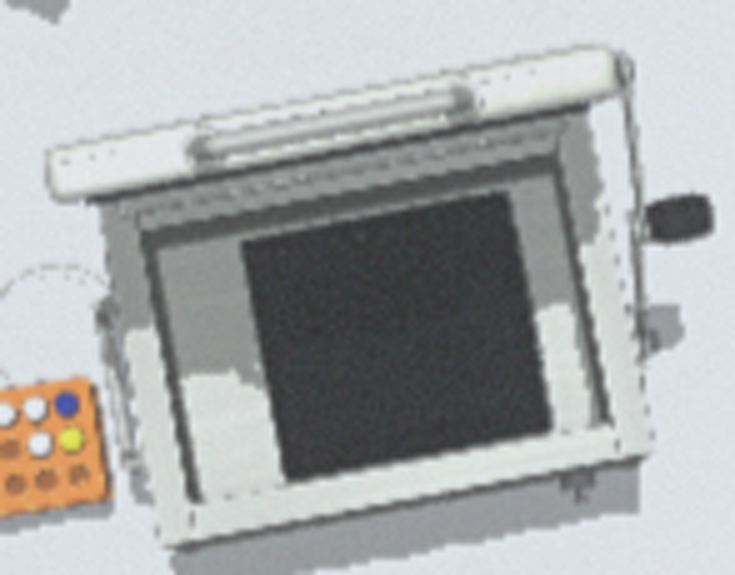

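View pics/sz.png

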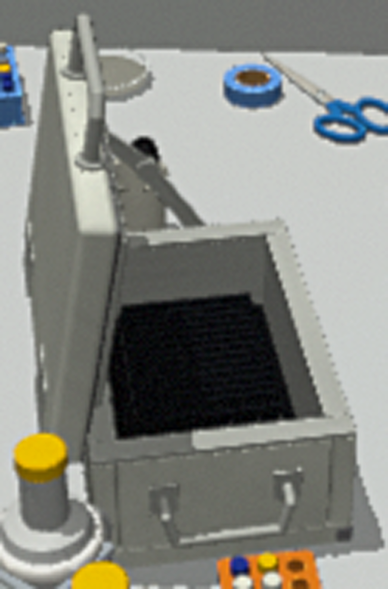

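```bash
python3 - <<'E'
from h import *
T=imaging.capture("top");S=imaging.capture("side")
tp=lambda u,v:np.array([225+u/5,185+v/5]); sp=lambda u,v:np.array([240+u/3.1,190+v/3.1])
obs=[(T,[-.085,-.12,.104],tp(651,455)),(T,[-.085,.12,.104],tp(162,546)),(T,KN,tp(680,217)),(T,handle(1.4),tp(333,121)),
(S,[-.085,.12,.104],sp(354,430)),(S,[-.085,-.12,.104],sp(283,220)),(S,[-.085,.12,0],sp(352,543)),(S,KN,sp(148,152))]
for loss in ("linear","soft_l1"):
  f=lambda P:np.concatenate([proj(p,chest2w(P,X))-o for p,X,o in obs])
  r=least_squares(f,[0.6,0,0.1],loss=loss); print(r.x); print(r.fun.reshape(-1,2).round(2).tolist())
P=r.x
print("knob",chest2w(P,KN),"handle",chest2w(P,handle(1.4)),"hinge",chest2w(P,[.088,0,.104]))
overlay(T,P,1.4,"pics/ot2.png",(210,180,410,310),4)
overlay(S,P,1.4,"pics/os2.png",(230,185,370,385),3)
# cross ray for knob, handle
def tri(a,b):
    A=[];B=[]
    for p,u in (a,b):
        o=-p["R"].T@p["t"]; d=p["R"].T@np.array([(u[0]-p["cx"])/p["fx"],(u[1]-p["cy"])/p["fy"],1]); d/=np.linalg.norm(d)
        M=np.eye(3)-np.outer(d,d); A.append(M);B.append(M@o)
    X=np.linalg.lstsq(np.vstack(A),np.hstack(B),rcond=None)[0]; return X
for n,a,b in [("frontleft",(162,546),(354,430)),("frontright",(651,455),(283,220))]:
    X=tri((T,tp(*a)),(S,sp(*b))); print(n,X, proj(T,X)-tp(*a),proj(S,X)-sp(*b))
E
```

```text
[0.56325952 0.07452161 0.19590383]
[[0.14, 0.49], [-1.03, 0.51], [-0.66, 1.22], [-0.45, 0.9], [0.15, -1.07], [0.08, -1.93], [-1.66, -0.02], [-1.57, -0.25]]
[0.5636487  0.07430952 0.19542292]
[[0.22, 0.36], [-0.96, 0.33], [-0.56, 1.09], [-0.33, 0.71], [-0.07, -1.13], [-0.05, -1.98], [-1.87, -0.08], [-1.7, -0.31]]
knob [ 0.61004494 -0.06737813  0.153     ] handle [0.62619312 0.08669014 0.32103761] hinge [0.64997368 0.09139749 0.104     ]
frontleft [0.45720202 0.17375267 0.09948554] [-0.02924907  0.27446801] [-0.33422393 -0.0310861 ]
frontright [ 0.50400366 -0.05973211  0.0985077 ] [-0.01675012  0.29034893] [-0.29258287 -0.02807662]
```

View pics/ot2.png

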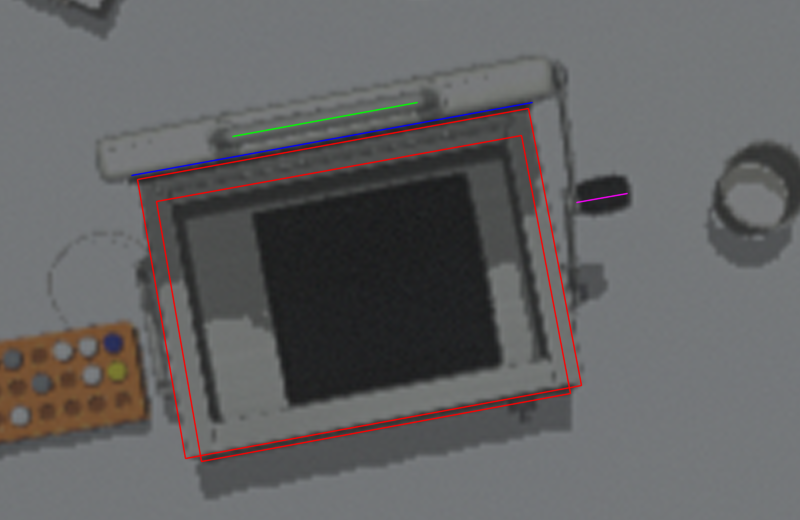

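View pics/os2.png

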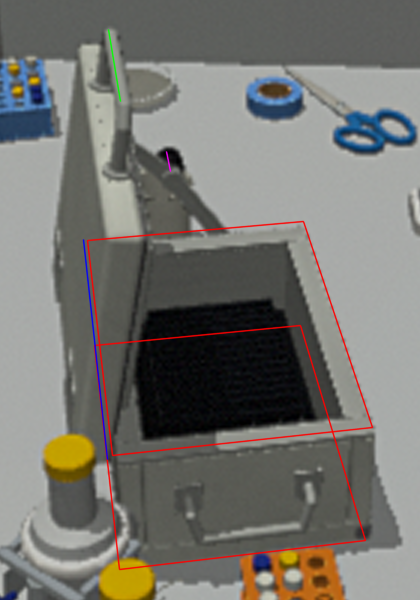

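Call:
{"fn": "play_rows", "kwargs": {"deltas": [[[0.02,0.04,0.005],[0,0,-7.7],-1],[[0.02,0.04,0.005],[0,0,-7.7],-1],[[0.02,0.04,0.005],[1.46,-7.36,0],-1],[[0.02,0.04,0.005],[1.46,-7.36,0],-1],[[0.02,0.04,0.005],[1.46,-7.36,0],-1],[[0.02,0.04,0.005],[1.46,-7.36,0],-1],[[0.02,0.04,0],[1.46,-7.36,0],-1],[[0.02,0.04,0],[1.46,-7.36,0],-1],[[0.02,0.04,0],[0,0,0],-1],[[0.02,0.04,0],[0,0,0],-1],[[0.02,0.04,0],[0,0,0],-1],[[0,0,0],[0,0,0],-1]]}}

```text
time_s: 2.55
tcp_pos: [0.5117, -0.1357, 0.245]
orientation: [-0.656, 0.534, -1.291]
wrist_force: [1.0, -0.0, 0.1]
width: 0.0047
```

```bash
python3 - <<'E'
from h import *
s=sensors.sense(); print({k:np.round(v,3).tolist() for k,v in s.items()})
print(Rn.from_rotvec(s["orientation"]).as_matrix().round(3))
p=imaging.capture("side"); cv2.imwrite("pics/b_side.png",p["color"][:,:,::-1])
E
```

```text
{'time_s': 2.55, 'q': [-0.673, -0.565, 2.32, 0.728, 0.96, 0.394], 'qvel': [-0.101, 0.024, -0.017, -0.009, 0.012, -0.067], 'tau': [1.782, -13.295, -37.548, 1.759, -0.928, 0.42], 'tcp_pos': [0.512, -0.136, 0.245], 'orientation': [-0.656, 0.534, -1.291], 'wrist_force': [0.985, -0.016, 0.149], 'wrist_torque': [-0.052, 0.374, -0.034], 'width': 0.005}
[[ 0.203  0.693  0.692]
 [-0.979  0.144  0.143]
 [-0.    -0.706  0.708]]
```

View pics/b_side.png

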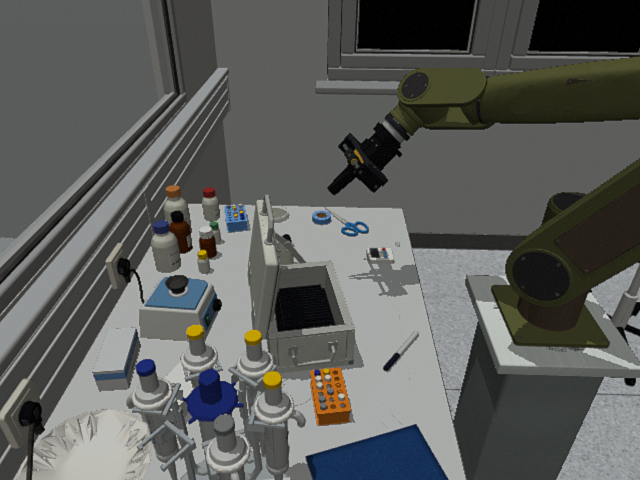

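Call:
{"fn": "play_rows", "kwargs": {"deltas": [[[0.005,0.025,0],[0,0,0],-1],[[0.005,0.025,0],[0,0,0],-1],[[0.016,0.004,-0.016],[0,0,0],-1],[[0.02,0.003,-0.02],[0,0,0],-1],[[0.02,0.003,-0.02],[0,0,0],-1],[[0,0,0],[0,0,0],-1]]}}

```text
time_s: 3.2
tcp_pos: [0.576, -0.0819, 0.1844]
orientation: [-0.657, 0.546, -1.297]
wrist_force: [0.2, -0.0, 0.0]
width: 0.0001
```

```bash
python3 - <<'E'
from h import *
P=[0.5655,0.0745,0.1955]
s=sensors.sense(); print(s["tcp_pos"],s["q"].round(2) if hasattr(s["q"],'round') else s["q"],s["wrist_force"])
R=Rn.from_rotvec(s["orientation"]).as_matrix(); print(R.round(3))
c,sn=np.cos(P[2]),np.sin(P[2]);d=np.array(s["tcp_pos"])-[P[0],P[1],0]; print("tcp chest",c*d[0]+sn*d[1],-sn*d[0]+c*d[1],d[2])
for n,cr,k in (("side",(220,150,400,300),4),("top",(260,170,430,300),4),("wrist",None,1)):
    p=imaging.capture(n); im=p["color"][:,:,::-1]
    if cr: im=cv2.resize(im[cr[1]:cr[3],cr[0]:cr[2]],None,fx=k,fy=k,interpolation=cv2.INTER_CUBIC); im=np.clip(im.astype(float)*(1.7 if n=="top" else 1.1),0,255).astype(np.uint8)
    cv2.imwrite(f"pics/c_{n}.png",im)
    print(n,proj(p,chest2w(P,KN)),proj(p,s["tcp_pos"]))
E
```

```text
[ 0.5759895  -0.08186006  0.18441573] [-0.45 -0.39  2.31  0.73  0.69  0.48] [ 0.21034533 -0.00212683  0.01320292]
[[ 0.193  0.689  0.698]
 [-0.981  0.139  0.135]
 [-0.004 -0.711  0.703]]
tcp chest -0.02008435635386347 -0.1554191624137268 0.18441573320141497
side [285.23553912 238.75120813] [300.86812165 224.270353  ]
top [360.36002767 228.69052559] [367.82963849 242.71398802]
wrist [306.67320306 254.82492112] [317.18158263 291.12389445]
```

View pics/c_side.png

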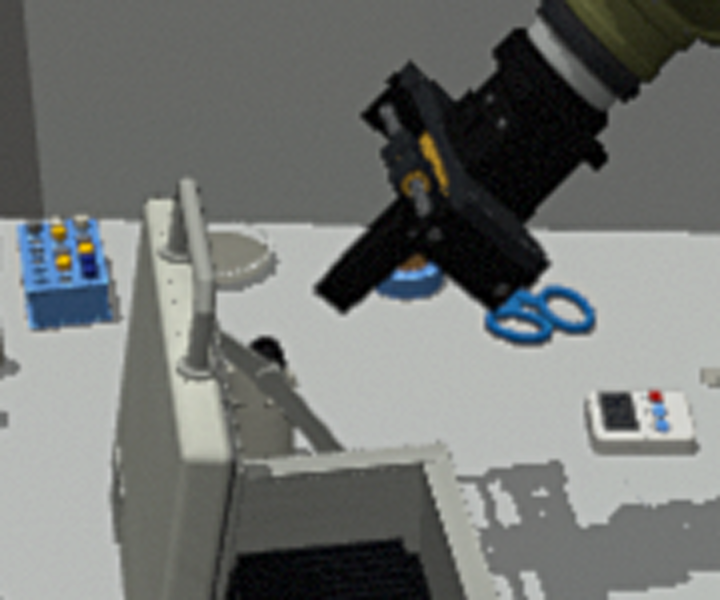

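View pics/c_top.png

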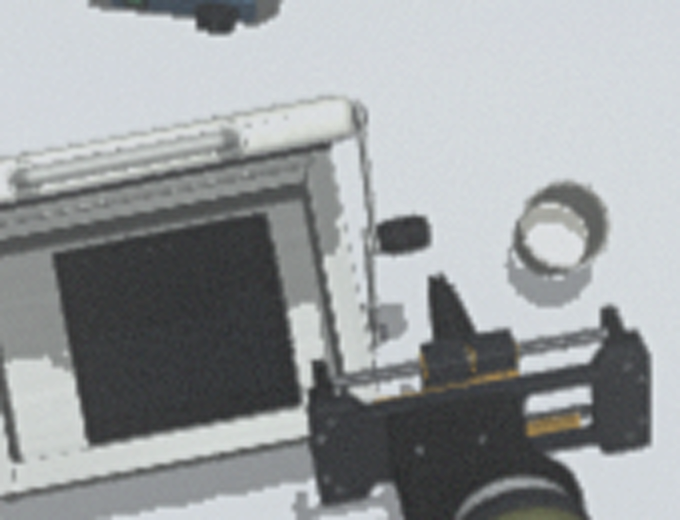

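View pics/c_wrist.png

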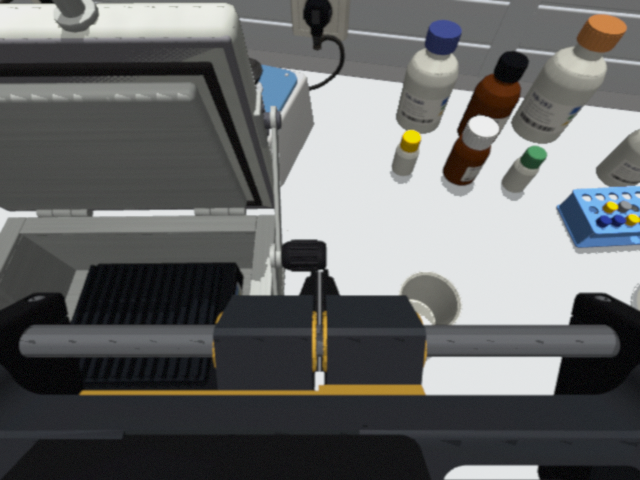

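Call:
{"fn": "play_rows", "kwargs": {"deltas": [[[0.003,0.007,0.004],[0,0,0],-1],[[0.01,0.002,-0.01],[0,0,0],-1],[[0.007,0.0014,-0.007],[0,0,0],-1],[[0.005,0.001,-0.005],[0,0,0],-1],[[0,0,0],[0,0,0],-1]]}}

```text
time_s: 3.85
tcp_pos: [0.6017, -0.0696, 0.17]
orientation: [-0.655, 0.539, -1.298]
wrist_force: [0.1, 0.1, -0.3]
width: 0.0008
```

```bash
cat > look.py <<'E'
from h import *
import sys
tag=sys.argv[1]
P=[0.5655,0.0745,0.1955]
s=sensors.sense(); print(s["time_s"],np.round(s["tcp_pos"],4),np.round(s["wrist_force"],1))
c,sn=np.cos(P[2]),np.sin(P[2]);d=np.array(s["tcp_pos"])-[P[0],P[1],0]; print("tcp chest",np.round([c*d[0]+sn*d[1],-sn*d[0]+c*d[1],d[2]],4))
C={"side":(220,150,400,300),"top":(230,170,430,300)}
for n in sys.argv[2:]:
    p=imaging.capture(n); im=p["color"][:,:,::-1]
    if n in C:
        cr=C[n]; im=cv2.resize(im[cr[1]:cr[3],cr[0]:cr[2]],None,fx=4,fy=4,interpolation=cv2.INTER_CUBIC); im=np.clip(im.astype(float)*(1.7 if n=="top" else 1.1),0,255).astype(np.uint8)
    cv2.imwrite(f"pics/{tag}_{n}.png",im)
E
python3 look.py d wrist side
```

```text
3.85 [ 0.6017 -0.0696  0.17  ] [ 0.1  0.1 -0.3]
tcp chest [ 0.0075 -0.1484  0.17  ]
```

View pics/d_wrist.png

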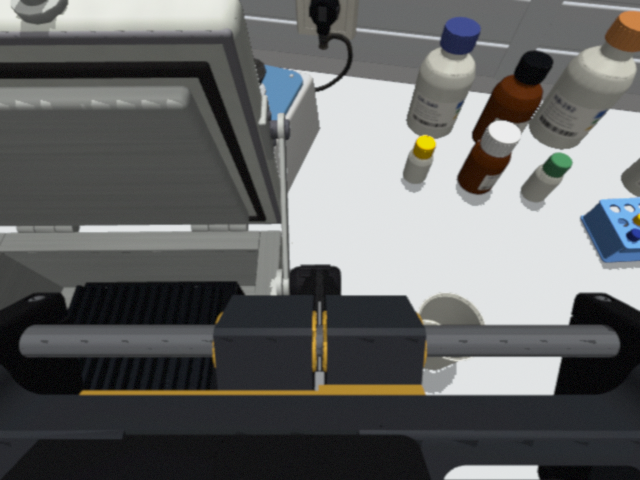

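View pics/d_side.png

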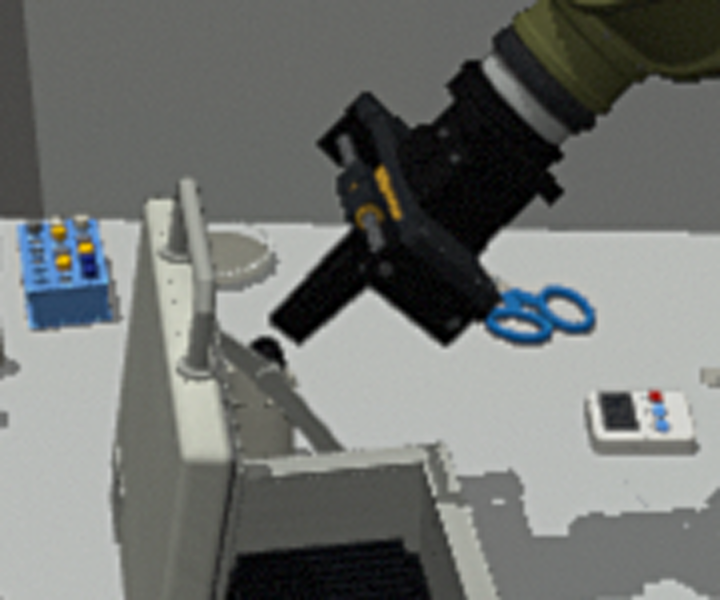

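Call:
{"fn": "play_rows", "kwargs": {"deltas": [[[0.001,0,-0.005],[0,0,0],-1],[[0.004,0.0008,-0.005],[0,0,0],-1],[[0.004,0.0008,-0.004],[0,0,0],-1],[[0.004,0.0008,-0.004],[0,0,0],-1],[[0.004,0.0008,-0.004],[0,0,0],-1],[[0,0,0],[0,0,0],-1]]}}

```text
time_s: 4.55
tcp_pos: [0.6201, -0.0669, 0.1498]
orientation: [-0.653, 0.537, -1.3]
wrist_force: [0.0, 0.1, 1.6]
width: 0.0003
```

```bash
python3 look.py e wrist side
```

```text
4.55 [ 0.6201 -0.0669  0.1498] [0.  0.1 1.6]
tcp chest [ 0.0261 -0.1493  0.1498]
```

View pics/e_side.png

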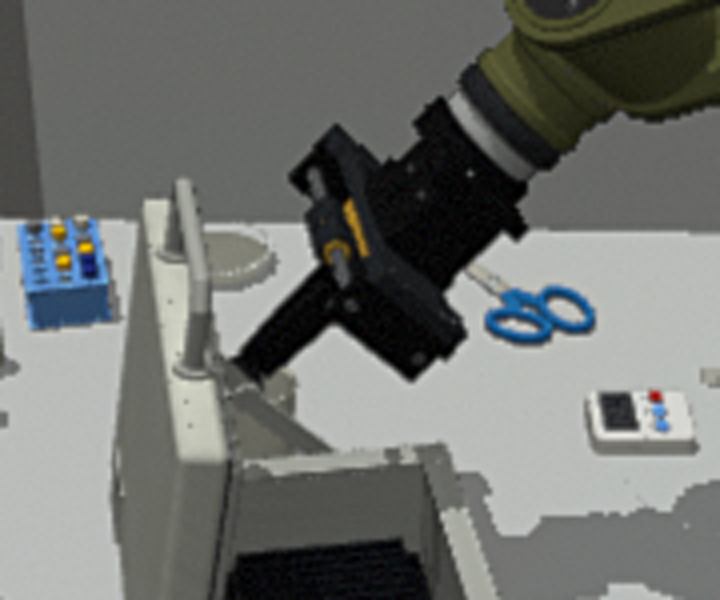

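View pics/e_wrist.png

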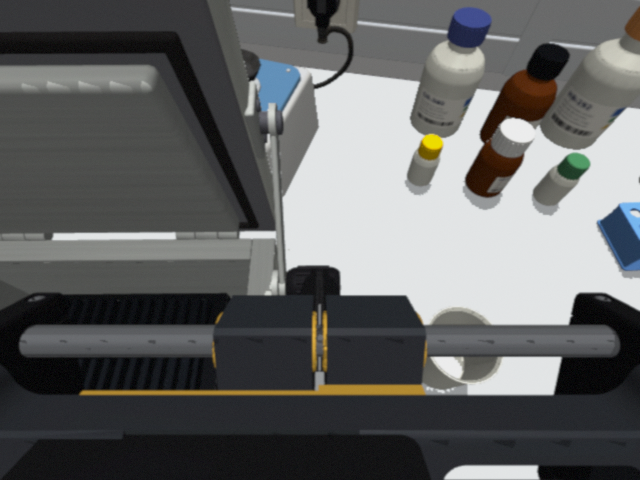

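Call:
{"fn": "play_rows", "kwargs": {"deltas": [[[0.004,0.0008,-0.004],[0,0,0],-1],[[0.003,0.0006,-0.005],[0,0,0],-1],[[0.003,0.0006,-0.005],[0,0,0],-1],[[0.003,0.0006,-0.005],[0,0,0],-1],[[0.002,0.0004,-0.004],[0,0,0],-1],[[0,0,0],[0,0,0],-1]]}}

```text
time_s: 5.25
tcp_pos: [0.6337, -0.0635, 0.1248]
orientation: [-0.655, 0.539, -1.299]
wrist_force: [-0.3, 0.7, -0.2]
width: 0.0006
```

```bash
python3 look.py f wrist side
```

```text
5.25 [ 0.6337 -0.0635  0.1248] [-0.3  0.7 -0.2]
tcp chest [ 0.04   -0.1486  0.1248]
```

View pics/f_side.png

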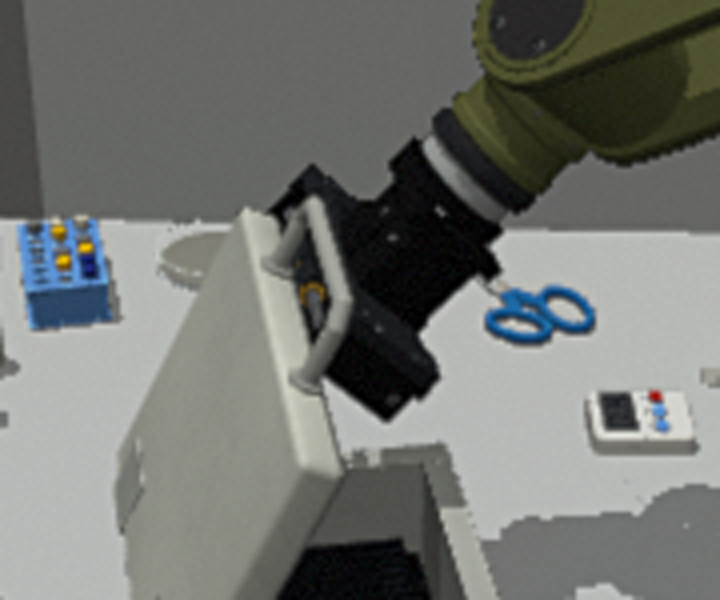

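View pics/f_wrist.png

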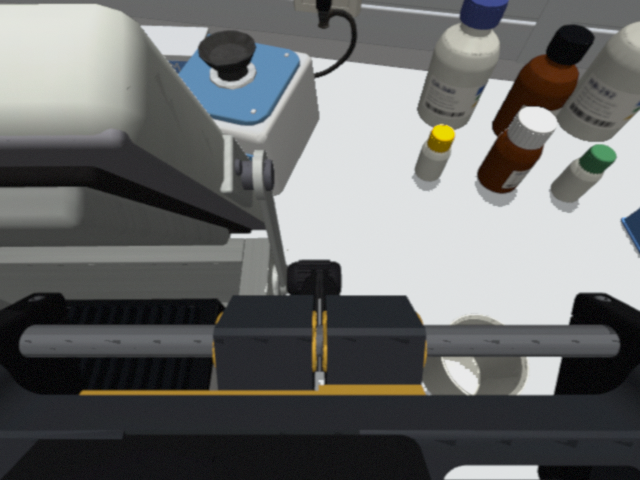

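```bash
python3 - <<'E'
from h import *
P=[0.5655,0.0745,0.1955]
S=imaging.capture("side")
for a in np.arange(.8,1.41,.1):
    print(round(a,2),[(proj(S,chest2w(P,handle(a)+[0,y,0]))-[220,150])*4 for y in (-.048,.0,.048)])
s=sensors.sense(); print(s["wrist_force"],s["wrist_torque"])
E
python3 look.py f2 top
```

```text
0.8 [array([416.77350911, 253.92784462]), array([433.83001981, 301.00548793]), array([452.35184333, 352.12753839])]
0.9 [array([383.79253794, 233.32579204]), array([399.6494651, 280.0224436]), array([416.8830242 , 330.77310269])]
1.0 [array([347.71475105, 215.64069697]), array([362.20520769, 262.03202082]), array([377.96596216, 312.4902143 ])]
1.1 [array([308.91448255, 201.17620466]), array([321.88496849, 247.34929034]), array([336.00259683, 297.60603987])]
1.2 [array([267.82796325, 190.19895367]), array([279.14302041, 236.25118834]), array([291.46667732, 286.40841971])]
1.3 [array([224.94794706, 182.9295919 ]), array([234.49466289, 228.96694577]), array([244.8980922 , 279.13564936])]
1.4 [array([180.81582264, 179.53452575]), array([188.50793226, 225.66927516]), array([196.8941477 , 275.96704351])]
[ 0.0750591  -0.03999474 -1.00707055] [-0.07762469  0.36539716 -0.04944267]
5.4 [ 0.633  -0.0634  0.1243] [ 0.1 -0.  -1. ]
tcp chest [ 0.0394 -0.1484  0.1243]
```

View pics/f2_top.png

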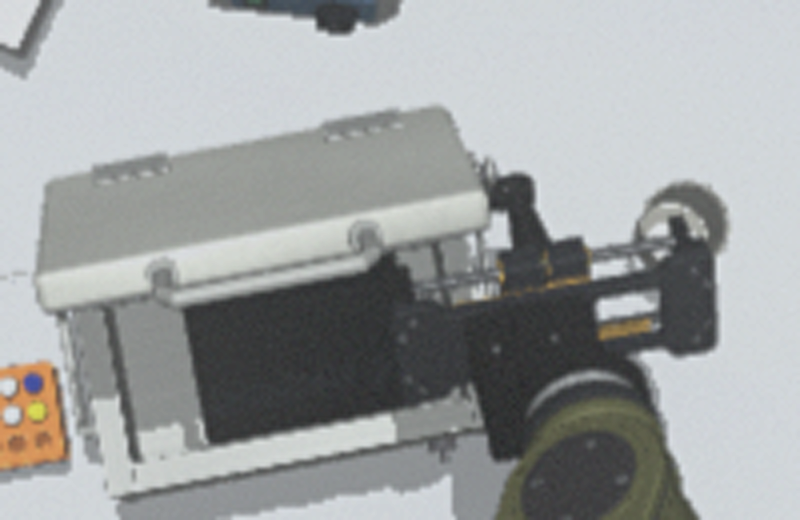

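```bash
python3 look.py g side && python3 - <<'E'
import cv2,numpy as np
a=cv2.imread("pics/f_side.png").astype(int);b=cv2.imread("pics/g_side.png").astype(int)
d=abs(a-b).max(2); print((d>40).sum(), np.argwhere(d>40).mean(0) if (d>40).any() else None)
E
```

```text
5.45 [ 0.6331 -0.0635  0.1245] [ 0.4 -0.   1. ]
tcp chest [ 0.0395 -0.1485  0.1245]
85 [237.96470588 410.43529412]
```

Call:
{"fn": "play_rows", "kwargs": {"deltas": [[[-0.007,-0.001,0.007],[0,0,0],-1],[[-0.007,-0.006,0.01],[0,0,0],-1],[[-0.01,-0.022,0.014],[0,0,0],-1],[[-0.01,-0.025,0.014],[0,0,0],-1],[[0,0,0],[0,0,0],-1]]}}

```text
time_s: 6.0
tcp_pos: [0.6004, -0.1212, 0.1751]
orientation: [-0.653, 0.533, -1.306]
wrist_force: [1.7, 0.3, -0.4]
width: 0.0006
```

```bash
python3 look.py h side top
```

```text
6.0 [ 0.6004 -0.1212  0.1751] [ 1.7  0.3 -0.4]
tcp chest [-0.0038 -0.1988  0.1751]
```

View pics/h_side.png

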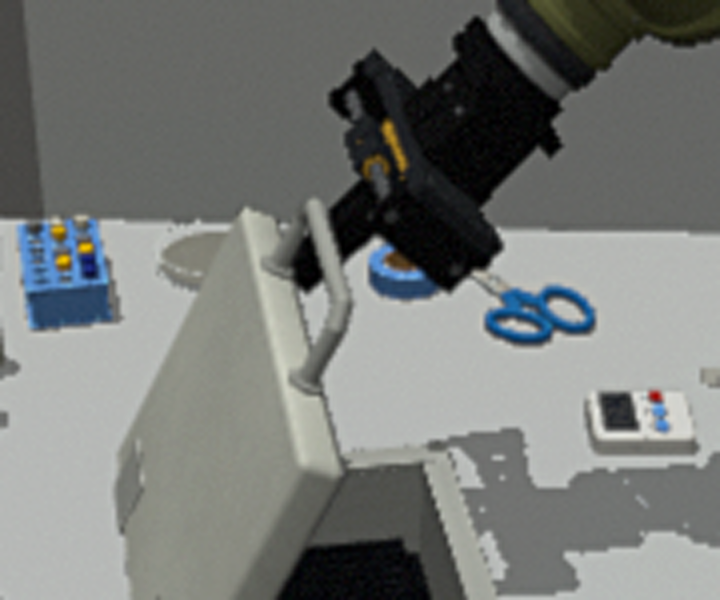

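View pics/h_top.png

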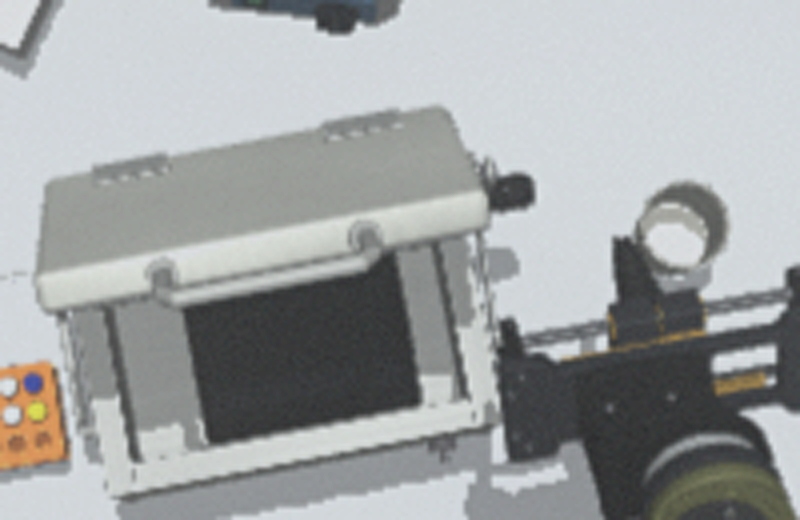

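```bash
python3 - <<'E'
from h import *
P=np.array([0.5655,0.0745,0.1955])
T=imaging.capture("top");S=imaging.capture("side")
o=[(T,-.048,(230+372/4,170+262/4)),(T,.048,(230+172/4,170+298/4)),(S,-.052,(220+316/4,150+200/4)),(S,.052,(220+345/4,150+300/4))]
f=lambda v:np.concatenate([[ (proj(p,chest2w(v[:3],handle(v[3])+[0,y,0]))-u)[0] , (proj(p,chest2w(v[:3],handle(v[3])+[0,y,0]))-u)[1]] for p,y,u in o]+[(v[:3]-P)/[.002,.002,.01]])
r=least_squares(f,[*P,1.1]); print(r.x,r.fun.round(2)); v=r.x
f1=lambda a:f([*P,a[0]]); r1=least_squares(f1,[1.1]); print(r1.x,r1.fun.round(2))
print(chest2w(v[:3],handle(v[3])),chest2w(P,handle(r1.x[0])))
R=Rn.from_rotvec(sensors.sense()["orientation"]).as_matrix()
x=np.array([np.cos(P[2]),np.sin(P[2]),0]);y=np.array([0,0,-1.]);Rt=np.c_[x,y,np.cross(x,y)]
rv=Rn.from_matrix(Rt@R.T).as_rotvec(degrees=True); print(rv,np.linalg.norm(rv))
E
```

```text
[0.5655225  0.07326467 0.1952781  1.09084126] [-2.34  1.4   1.77  0.78 -1.08 -0.62 -0.93  0.46  0.01 -0.62 -0.02]
[1.09069888] [-2.94  1.42  1.17  0.81 -1.1  -0.33 -0.93  0.81  0.    0.    0.  ]
[0.56441597 0.0730458  0.30337203] [0.56436567 0.07427537 0.30335934]
[-41.36761832  27.608894    84.94434212] 98.4330845397165
```

Call:
{"fn": "play_rows", "kwargs": {"deltas": [[[-0.017,0,0.038],[-3.45,2.3,7.08],-1],[[-0.017,0,0.038],[-3.45,2.3,7.08],-1],[[-0.017,0,0.038],[-3.45,2.3,7.08],-1],[[-0.017,0,0.038],[-3.45,2.3,7.08],-1],[[-0.017,0,0.038],[-3.45,2.3,7.08],-1],[[-0.017,0,0.038],[-3.45,2.3,7.08],-1],[[0.01,0.032,0],[-3.45,2.3,7.08],1],[[0.01,0.032,0],[-3.45,2.3,7.08],1],[[0.01,0.032,0],[-3.45,2.3,7.08],1],[[0.01,0.032,0],[-3.45,2.3,7.08],1],[[0.01,0.032,0],[-3.45,2.3,7.08],1],[[0.01,0.032,0],[-3.45,2.3,7.08],1]]}}

```text
time_s: 7.4
tcp_pos: [0.5578, 0.0766, 0.3978]
orientation: [-1.567, -0.157, 0.161]
wrist_force: [0.1, -0.3, -0.0]
width: 0.0427
```

Call:
{"fn": "play_rows", "kwargs": {"deltas": [[[0,0,0],[0,0,0],1],[[0,0,0],[0,0,0],1]]}}

```text
time_s: 7.6
tcp_pos: [0.5576, 0.076, 0.3971]
orientation: [-1.565, -0.155, 0.157]
wrist_force: [0.5, -0.3, 0.7]
width: 0.0587
```

```bash
python3 - <<'E'
from h import *
P=np.array([0.5655,0.0745,0.1955])
s=sensors.sense(); print(s["q"]); R=Rn.from_rotvec(s["orientation"]).as_matrix(); print(R.round(3))
x=np.array([np.cos(P[2]),np.sin(P[2]),0]);y=np.array([0,0,-1.]);Rt=np.c_[x,y,np.cross(x,y)]
print(Rn.from_matrix(Rt@R.T).as_rotvec(degrees=True), np.array([.5645,.073,.3035])-s["tcp_pos"])
E
python3 look.py i side top
```

```text
[ 3.98874254e-02 -1.18776332e-01  1.59305749e+00  3.77943954e-04
  1.66899643e+00 -1.58755376e-01]
[[ 0.98  -0.002 -0.197]
 [ 0.197  0.     0.98 ]
 [-0.002 -1.     0.001]]
[-0.01783814 -0.09729423 -0.18217415] [ 0.00685528 -0.00300746 -0.09362595]
7.6 [0.5576 0.076  0.3971] [ 0.5 -0.3  0.7]
tcp chest [-0.0074  0.003   0.3971]
```

View pics/i_side.png

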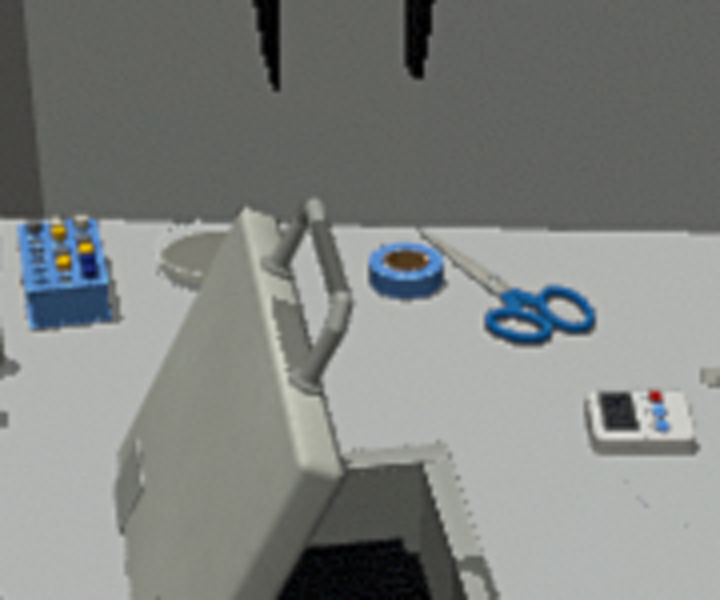

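View pics/i_top.png

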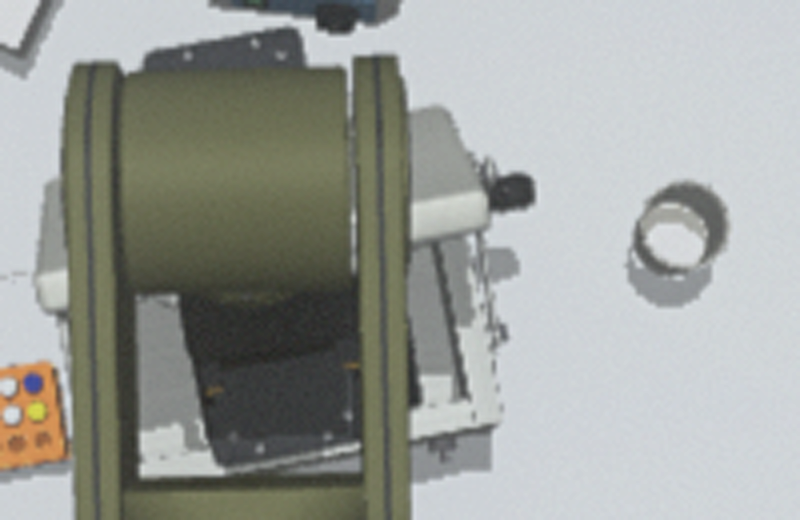

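Call:
{"fn": "play_rows", "kwargs": {"deltas": [[[0.004,-0.002,0],[0,0,0],1],[[0.003,-0.001,-0.01],[0,0,0],1],[[0,0,-0.02],[0,0,0],1],[[0,0,-0.025],[0,0,0],1],[[0,0,-0.02],[0,0,0],1],[[0,0,-0.018],[0,0,0],1],[[0,0,-0.01],[0,0,0],1],[[0,0,0],[0,0,0],1]]}}

```text
time_s: 8.5
tcp_pos: [0.564, 0.0708, 0.2936]
orientation: [-1.565, -0.151, 0.155]
wrist_force: [0.9, -0.1, 0.3]
width: 0.0952
```

```bash
python3 look.py j side wrist
```

```text
8.5 [0.564  0.0708 0.2936] [ 0.9 -0.1  0.3]
tcp chest [-0.0022 -0.0034  0.2936]
```

View pics/j_side.png

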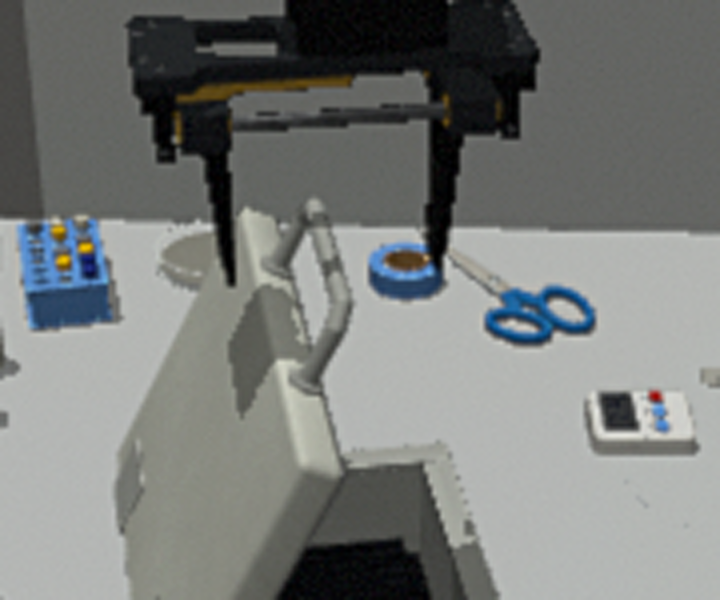

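View pics/j_wrist.png

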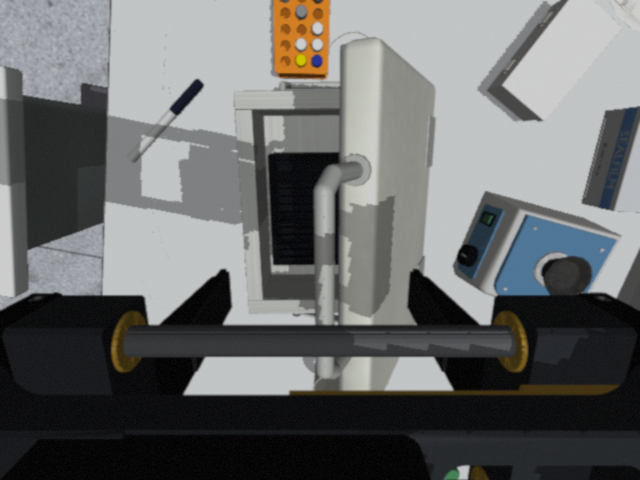

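Call:
{"fn": "play_rows", "kwargs": {"deltas": [[[0,0.002,-0.006],[0,0,0],1],[[0,0,0],[0,0,0],-1],[[0,0,0],[0,0,0],-1],[[0,0,0],[0,0,0],-1],[[0,0,0],[0,0,0],-1],[[0,0,0],[0,0,0],-1],[[0,0,0],[0,0,0],-1],[[0,0,0],[0,0,0],-1]]}}

```text
time_s: 9.4
tcp_pos: [0.5648, 0.0732, 0.2897]
orientation: [-1.565, -0.155, 0.153]
wrist_force: [-0.3, -0.2, 0.1]
width: 0.0444
```

```bash
python3 look.py k side wrist; python3 -c "
from h import *
print(sensors.sense()['width'])"
```

```text
9.4 [0.5648 0.0732 0.2897] [-0.3 -0.2  0.1]
tcp chest [-0.001  -0.0011  0.2897]
0.03624957688021082
```

View pics/k_side.png

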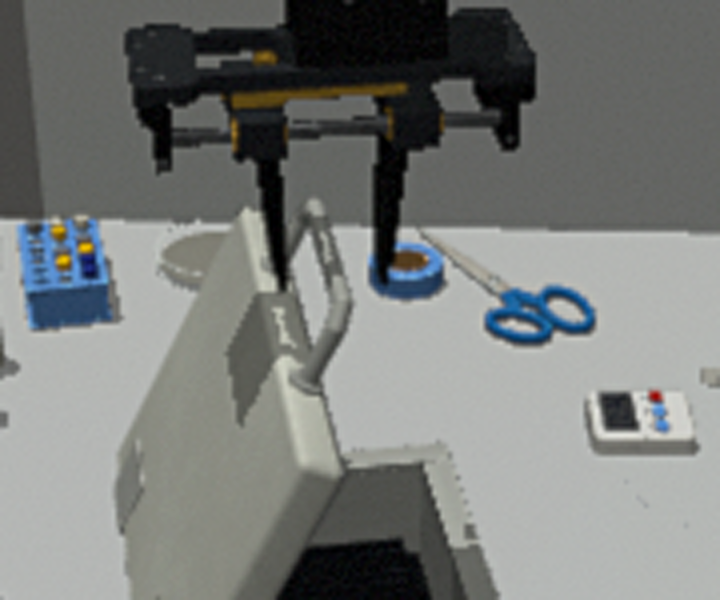

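Call:
{"fn": "play_rows", "kwargs": {"deltas": [[[0,0,0],[0,0,0],-1],[[0,0,0],[0,0,0],-1],[[0,0,0],[0,0,0],-1],[[0,0,0],[0,0,0],-1],[[0,0,0],[0,0,0],-1],[[0,0,0],[0,0,0],-1]]}}

```text
time_s: 10.1
tcp_pos: [0.5649, 0.0733, 0.2896]
orientation: [-1.565, -0.155, 0.153]
wrist_force: [1.5, 0.5, -0.8]
width: 0.0089
```

```bash
python3 look.py l side wrist; python3 -c "
from h import *
print(sensors.sense()['width'])"
```

```text
10.1 [0.5649 0.0733 0.2896] [ 1.5  0.5 -0.8]
tcp chest [-0.0008 -0.0011  0.2896]
0.009454757705599717
```

View pics/l_side.png

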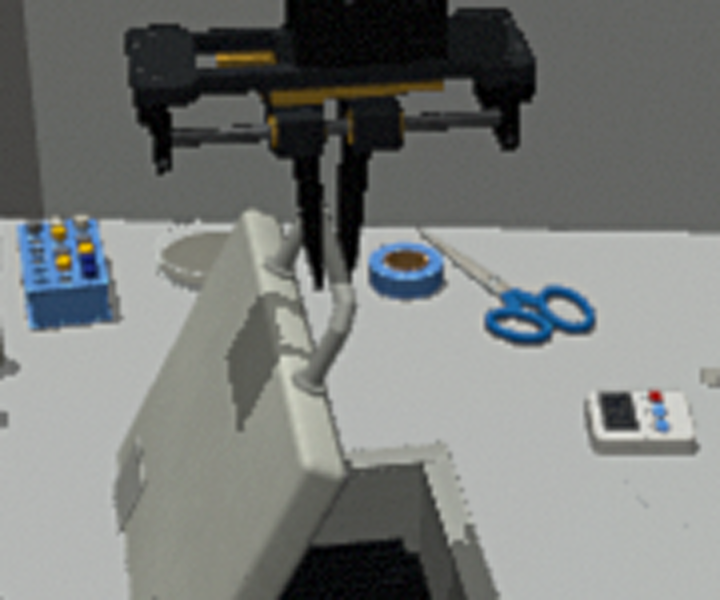

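View pics/l_wrist.png

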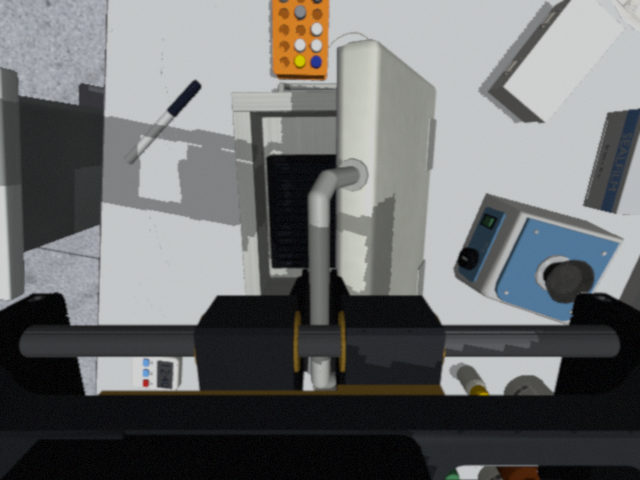

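```bash
python3 - <<'E'
from h import *
A=np.r_[1.09,1.06,np.arange(1.02,-0.01,-0.045),0]
print(len(A)); 
H=np.array([handle(a) for a in A]); D=np.diff(H,axis=0)
for a,d in zip(A[1:],D): print(round(a,3),round(d[0]*.981,4),round(d[0]*.194,4),round(d[2],4))
E
```

```text
26
1.06 -0.0058 -0.0012 -0.0028
1.02 -0.0076 -0.0015 -0.004
0.975 -0.0084 -0.0017 -0.0048
0.93 -0.0082 -0.0016 -0.0052
0.885 -0.0079 -0.0016 -0.0056
0.84 -0.0077 -0.0015 -0.0059
0.795 -0.0074 -0.0015 -0.0063
0.75 -0.0071 -0.0014 -0.0066
0.705 -0.0068 -0.0014 -0.0069
0.66 -0.0065 -0.0013 -0.0072
0.615 -0.0062 -0.0012 -0.0075
0.57 -0.0058 -0.0012 -0.0078
0.525 -0.0055 -0.0011 -0.0081
0.48 -0.0051 -0.001 -0.0083
0.435 -0.0048 -0.0009 -0.0085
0.39 -0.0044 -0.0009 -0.0088
0.345 -0.004 -0.0008 -0.0089
0.3 -0.0036 -0.0007 -0.0091
0.255 -0.0032 -0.0006 -0.0093
0.21 -0.0028 -0.0005 -0.0094
0.165 -0.0024 -0.0005 -0.0095
0.12 -0.0019 -0.0004 -0.0096
0.075 -0.0015 -0.0003 -0.0097
0.03 -0.0011 -0.0002 -0.0098
0.0 -0.0005 -0.0001 -0.0065
```

Call:
{"fn": "play_rows", "kwargs": {"deltas": [[[-0.0058,-0.0012,-0.0028],[0,0,0],-1],[[-0.0076,-0.0015,-0.004],[0,0,0],-1],[[-0.0084,-0.0017,-0.0048],[0,0,0],-1],[[-0.0082,-0.0016,-0.0052],[0,0,0],-1],[[0,0,0],[0,0,0],-1]]}}

```text
time_s: 10.7
tcp_pos: [0.5326, 0.0668, 0.272]
orientation: [-1.565, -0.152, 0.156]
wrist_force: [-3.1, -0.8, 0.7]
width: 0.009
```

```bash
python3 look.py m side; python3 - <<'E'
from h import *
print(handle(.93))
E
```

```text
10.7 [0.5326 0.0668 0.272 ] [-3.1 -0.8  0.7]
tcp chest [-0.0338 -0.0012  0.272 ]
[-0.03190675  0.          0.28652499]
```

View pics/m_side.png

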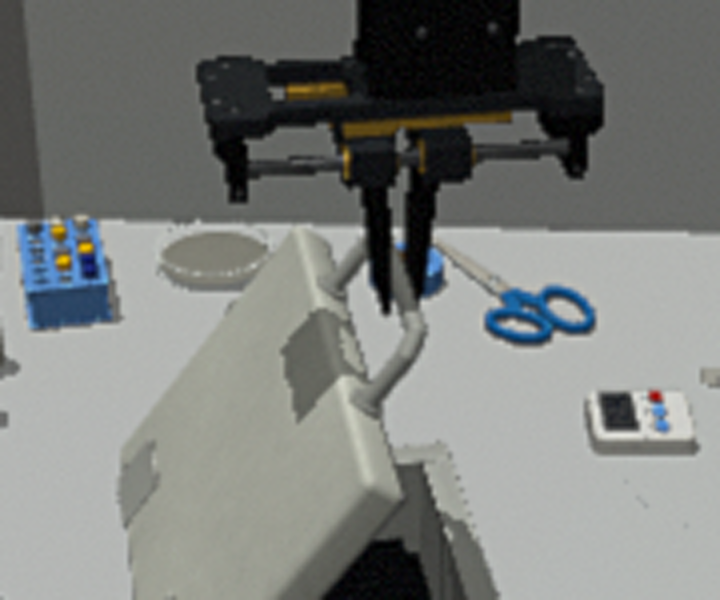

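Following well, with low forces. I'll continue.

Call:
{"fn": "play_rows", "kwargs": {"deltas": [[[-0.0079,-0.0016,-0.0056],[0,0,0],-1],[[-0.0077,-0.0015,-0.0059],[0,0,0],-1],[[-0.0074,-0.0015,-0.0063],[0,0,0],-1],[[-0.0071,-0.0014,-0.0066],[0,0,0],-1],[[-0.0068,-0.0014,-0.0069],[0,0,0],-1],[[-0.0065,-0.0013,-0.0072],[0,0,0],-1],[[0,0,0],[0,0,0],-1]]}}

```text
time_s: 11.45
tcp_pos: [0.4895, 0.0581, 0.2322]
orientation: [-1.566, -0.151, 0.156]
wrist_force: [-1.7, -2.9, -1.8]
width: 0.0091
```

```bash
python3 look.py n side; python3 - <<'E'
from h import *
print(handle(.66))
E
```

```text
11.45 [0.4895 0.0581 0.2322] [-1.7 -2.9 -1.8]
tcp chest [-0.0778 -0.0014  0.2322]
[-0.07624779  0.          0.24792937]
```

View pics/n_side.png

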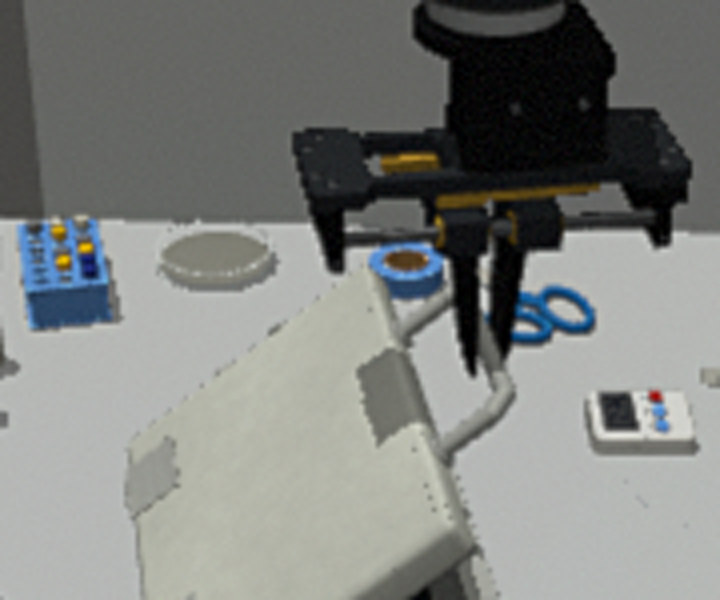

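Call:
{"fn": "play_rows", "kwargs": {"deltas": [[[-0.0062,-0.0012,-0.0075],[0,0,0],-1],[[-0.0058,-0.0012,-0.0078],[0,0,0],-1],[[-0.0055,-0.0011,-0.0081],[0,0,0],-1],[[-0.0051,-0.001,-0.0083],[0,0,0],-1],[[-0.0048,-0.0009,-0.0085],[0,0,0],-1],[[-0.0044,-0.0009,-0.0088],[0,0,0],-1],[[-0.004,-0.0008,-0.0089],[0,0,0],-1],[[-0.0036,-0.0007,-0.0091],[0,0,0],-1],[[0,0,0],[0,0,0],-1]]}}

```text
time_s: 12.4
tcp_pos: [0.4511, 0.0503, 0.1651]
orientation: [-1.566, -0.154, 0.154]
wrist_force: [2.3, -5.0, -3.7]
width: 0.0091
```

```bash
python3 look.py o side wrist; python3 - <<'E'
from h import *
print(handle(.3),sensors.sense()["width"])
E
```

```text
12.4 [0.4511 0.0503 0.1651] [ 2.3 -5.  -3.7]
tcp chest [-0.1169 -0.0015  0.1651]
[-0.11642159  0.          0.18084278] 0.009026237879917718
```

View pics/o_side.png

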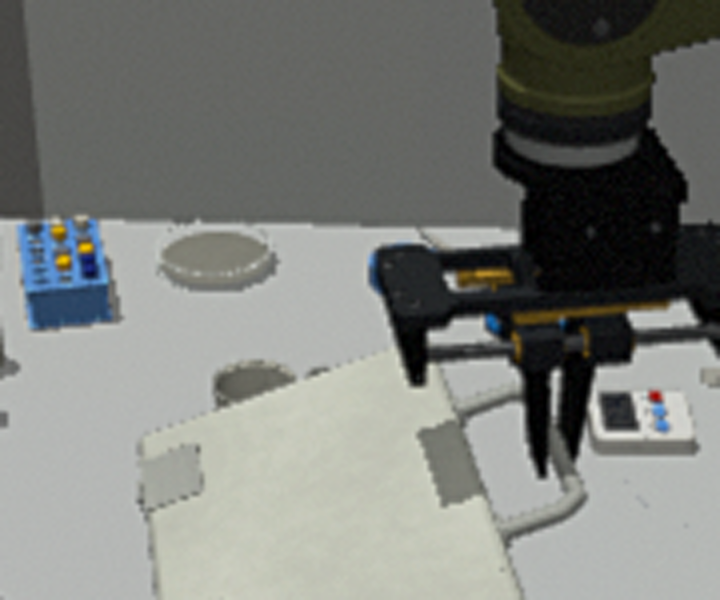

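Call:
{"fn": "play_rows", "kwargs": {"deltas": [[[-0.0032,-0.0006,-0.0093],[0,0,0],-1],[[-0.0028,-0.0005,-0.0094],[0,0,0],-1],[[-0.0024,-0.0005,-0.0095],[0,0,0],-1],[[-0.0019,-0.0004,-0.0096],[0,0,0],-1],[[-0.0015,-0.0003,-0.0097],[0,0,0],-1],[[-0.001,-0.0002,-0.006],[0,0,0],-1],[[0,0,-0.004],[0,0,0],-1],[[0,0,0],[0,0,0],-1]]}}

```text
time_s: 13.3
tcp_pos: [0.4382, 0.0479, 0.1081]
orientation: [-1.565, -0.153, 0.155]
wrist_force: [-0.8, -5.5, -3.1]
width: 0.0092
```

```bash
python3 look.py p side wrist; python3 - <<'E'
from h import *
print(handle(0),sensors.sense()["width"])
E
```

```text
13.3 [0.4382 0.0479 0.1081] [-0.8 -5.5 -3.1]
tcp chest [-0.13   -0.0014  0.1081]
[-0.13   0.     0.117] 0.009144671994659619
```

View pics/p_side.png

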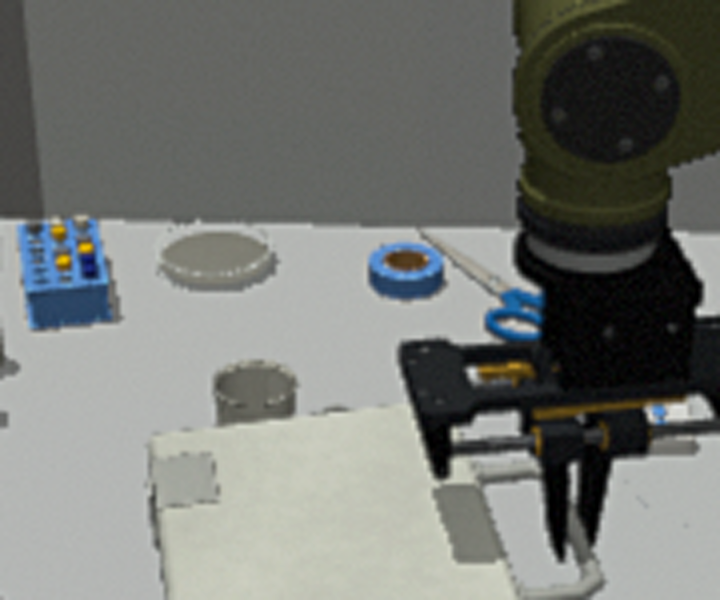

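Remaining about 7 mm; lowering gently until contact force appears.

Call:
{"fn": "play_rows", "kwargs": {"deltas": [[[0,0,-0.003],[0,0,0],-1],[[0,0,-0.003],[0,0,0],-1],[[0,0,-0.002],[0,0,0],-1],[[0,0,0],[0,0,0],-1]]}}

```text
time_s: 13.8
tcp_pos: [0.4376, 0.0478, 0.1]
orientation: [-1.566, -0.152, 0.156]
wrist_force: [-2.4, -5.0, -1.5]
width: 0.009
```

Call:
{"fn": "play_rows", "kwargs": {"deltas": [[[0,0,-0.002],[0,0,0],-1],[[0,0,-0.002],[0,0,0],-1],[[0,0,0],[0,0,0],-1]]}}

```text
time_s: 14.1
tcp_pos: [0.4375, 0.0477, 0.099]
orientation: [-1.566, -0.151, 0.158]
wrist_force: [-11.8, -6.7, 14.2]
width: 0.0089
```

```bash
python3 look.py q side
```

```text
14.1 [0.4375 0.0477 0.099 ] [-11.8  -6.7  14.2]
tcp chest [-0.1307 -0.0014  0.099 ]
```

View pics/q_side.png

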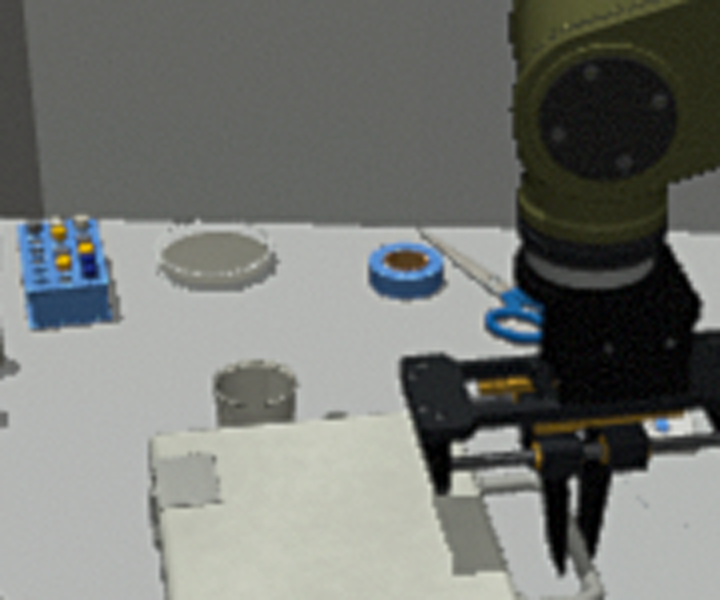

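Call:
{"fn": "play_rows", "kwargs": {"deltas": [[[0,0,0.001],[0,0,0],-0.4],[[0,0,0],[0,0,0],-0.4],[[0,0,0],[0,0,0],-0.4],[[0,0,0],[0,0,0],-0.4],[[0,0,0],[0,0,0],-0.4],[[0,0,0],[0,0,0],-0.4]]}}

```text
time_s: 14.75
tcp_pos: [0.4391, 0.0484, 0.0987]
orientation: [-1.565, -0.154, 0.153]
wrist_force: [-0.4, -0.4, -0.5]
width: 0.0287
```

```bash
python3 look.py r side wrist
```

```text
14.75 [0.4391 0.0484 0.0987] [-0.4 -0.4 -0.5]
tcp chest [-0.129  -0.001   0.0987]
```

View pics/r_wrist.png

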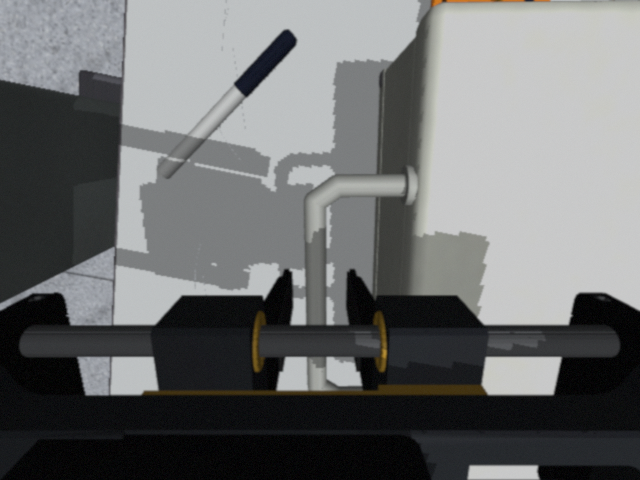

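Both fingers are clear of the bar, which sits centred between them at column 318. I'll go straight up.

Call:
{"fn": "play_rows", "kwargs": {"deltas": [[[0,0,0.01],[0,0,0],-0.4],[[0,0,0.02],[0,0,0],-0.4],[[0,0,0.03],[0,0,0],-0.4],[[0,0,0.04],[0,0,0],-0.4],[[-0.01,0,0.04],[0,0,0],-0.4],[[-0.02,-0.03,0.03],[0,0,0],-0.4],[[-0.02,-0.04,0.01],[0,0,0],-0.4],[[-0.02,-0.04,0],[0,0,0],-0.4],[[-0.02,-0.04,0],[0,0,0],-0.4],[[-0.01,-0.04,0],[0,0,0],-0.4],[[0,-0.04,0],[0,0,0],-0.4],[[0,0,0],[0,0,0],-0.4]]}}

```text
time_s: 16.05
tcp_pos: [0.3383, -0.185, 0.2796]
orientation: [-1.567, -0.15, 0.148]
wrist_force: [-1.5, 0.1, -0.7]
width: 0.0286
```

```bash
python3 look.py s && python3 - <<'E'
from h import *
P=[0.5655,0.0745,0.1955]
T=imaging.capture("top");S=imaging.capture("side")
for n,p in (("top",T),("side",S)):
    for th in ["glass_beaker","rack","timer"]:
        r=spotter.search_frame(th,p); print(n,th,[(np.round(d["box"]).tolist(),round(d["score"],2)) for d in r[:1]])
overlay(T,P,0.0,"pics/st.png",(210,180,410,310),4)
overlay(S,P,0.0,"pics/ss.png",(230,185,430,385),3)
E
```

```text
16.05 [ 0.3383 -0.185   0.2796] [-1.5  0.1 -0.7]
tcp chest [-0.2733 -0.2104  0.2796]
top glass_beaker [([389.0, 214.0, 414.0, 238.0], 0.89)]
top rack [([201.0, 260.0, 249.0, 292.0], 0.8)]
top timer [([407.0, 326.0, 434.0, 339.0], 0.67)]
side glass_beaker [([258.0, 255.0, 370.0, 375.0], 0.63)]
side rack [([309.0, 366.0, 353.0, 425.0], 0.95)]
side timer []
```

View pics/ss.png

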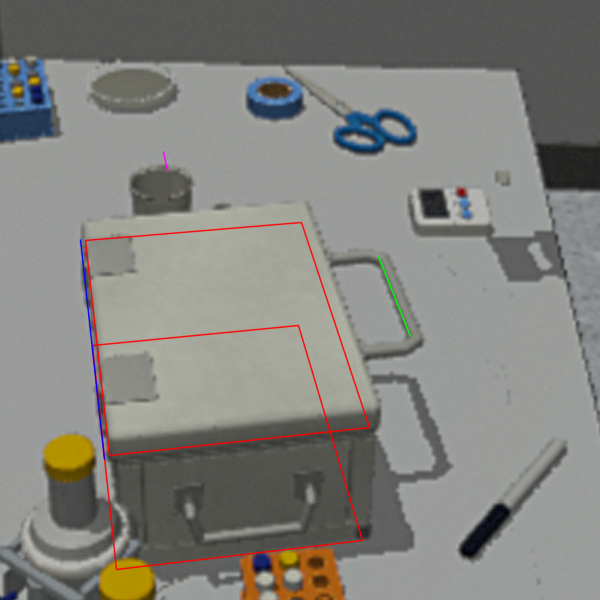

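View pics/st.png

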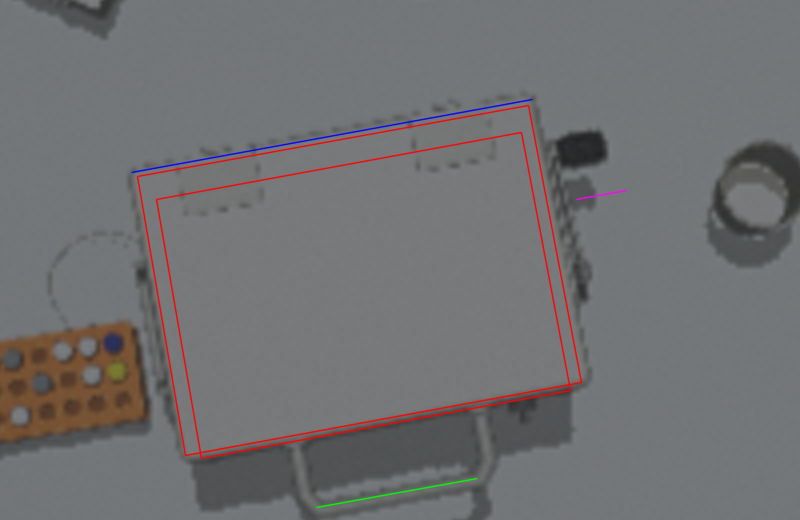

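```bash
python3 look.py t side && python3 - <<'E'
import cv2,numpy as np
I={k:cv2.imread(f"pics/{k}_side.png",0).astype(float) for k in "pqrt"}
# far lid edge row (dark bench/bright lid) at columns near the front
for k,im in I.items():
    print(k,[(round(float(400+np.argmax(np.abs(np.diff(im[400:450,c-3:c+4].mean(1))))),1)) for c in (200,330,360,385)])
E
```

```text
16.45 [ 0.3395 -0.1808  0.279 ] [-0.1 -0.3  1.5]
tcp chest [-0.2713 -0.2065  0.279 ]
p [429.0, 411.0, 409.0, 407.0]
q [431.0, 419.0, 415.0, 415.0]
r [431.0, 419.0, 415.0, 415.0]
t [431.0, 419.0, 415.0, 415.0]
```

View pics/t_side.png

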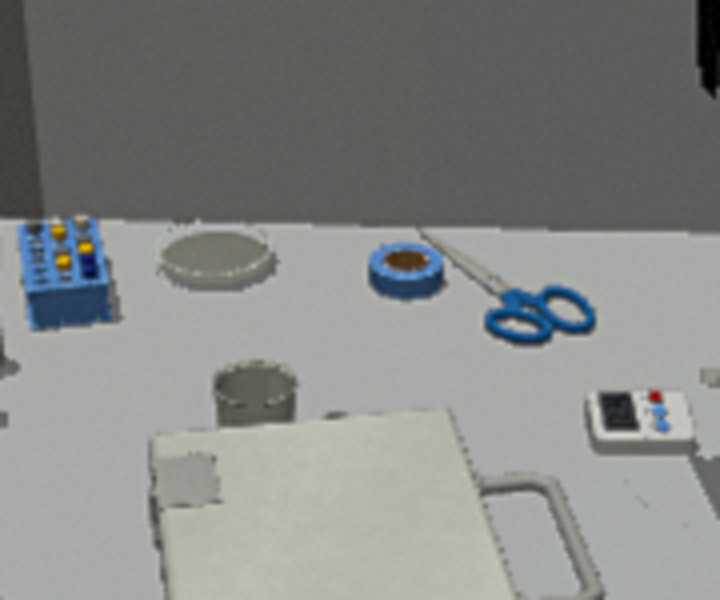

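The lid is shut with no rebound: its edge rows are the same before release, after release and now. The bystanders haven't moved, so I'll hand in.

```bash
python3 -c "
from bench import manip
print(manip.sign_off())"
```

```text
the job is handed in; nothing more can be done
None
```

The chest is shut. I broke the stay, took the lid by its handle, lowered it and let go, and handed the job in at about 16.5 s. No verdict was reported.

- **Stay:** I pushed the knee knob back and down with the closed fingertips. The lid came down to about 1.09 rad and stayed there. That is lower than the 1.2 rad described for a 40 mm push, so I pushed slightly too far, but it was still above the slipping range.
- **Lowering:** I gripped the bar from above and followed its arc at about 0.45 rad/s. I pressed gently until the wrist read about 14 N upward, then opened the fingers, rose straight up and moved clear.
- **Lid check:** In the side camera the lid edge sits on the same rows before release, after release and at the end, so it did not spring back. The bar agrees with the fully shut position to about 2–3 pixels, roughly the offset I already had from camera calibration. I had no direct reading of the lid angle.
- **Beaker, rack and timer:** All three still stand in the last pictures. The beaker's and rack's boxes in the top camera are within about 2 pixels of the start.
- **Detector misses at the end:** The last top-camera timer box was about half its starting height, though its centre was within about 1 pixel. In the side camera the timer was not detected and the beaker's box landed on the chest. In the side picture itself both stand where they were.

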